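# Lock a mirror mount onto its ball stud

### The job

Raise the red-knobbed locking handle of the mirror mount that is parked in the grey dock, lift the mount by the sides of its mirror plates and lower it gently over the ball of the stud until it bears fully down on the stud's flange, feeling for the ball and never forcing it, and letting go only once it bears. Then press the handle fully down, gently, to lock the coupler under the ball, and leave the other things on the table where they are.

Things in the scene. Friction and masses are not known exactly. Their poses are not given: they have to be found in the camera images.
- coupler: The mount: a round aluminium coupler (80 mm wide at its foot, 51 mm above, 52 mm high) carrying a square black mirror mount, 100 mm high in all, about 0.7 kg, loose, standing in the dock at the start. Origin: centre of its underside; z up; -x is the side of the handle and of the mirror's face; y runs across the mirror plates. Seated, its underside rests on the stud's flange.
- bore_mouth (a point): Centre of the coupler's underside, where its bore opens: 27 mm wide, 41 mm deep, the mouth flared to 42 mm over its lowest 12 mm. It catches a ball up to about 7 mm off centre and is then pushed sideways, away from the side that rubs, until centred. With the handle down the latch toe narrows the bore and the ball does not go in.
- mount_centre (a point): Centre of the mirror plates, 76 mm above the coupler's underside: the place to grasp the mount, across its y, where the plates measure 48 mm (20 mm thick along x, from 24 mm below this point to 24 mm above it). Same axes as the coupler.
- mirror: The square black mirror mount (two plates, round mirror on the -x face, two thumb screws on the +x side), fixed on top of the coupler. Origin: centre of its underside, 52 mm above the coupler's underside and 7 mm to +x of the coupler's axis.
- handle (a joint): Locking handle: 0 rad = fully down (level, locked, against a stop), growing as it rises to 1.0 rad (stop); from 0.7 the latch is well open. It stays where it is left; about 1.5 N at the knob moves it. As it goes down a latch toe swings under the ball.
- handle_pin (a point): Hinge pin of the handle, along the coupler's y: 24 mm to -x of the coupler's axis and 40 mm above its underside.
- handle_knob (a point): Centre of the red knob at the handle's end: a freely turning roller 14 mm thick and 20 mm long along the coupler's y, 48 mm from the pin, on the -x side. With the handle down it is 43 mm above the coupler's underside and 72 mm from its axis. It can be pinched across its length from above, or pushed down with the finger tips.
- plate: Aluminium base plate, 100x116x10 mm, fixed to the table; origin at the centre of its underside. Its steel ball stud: a dark round flange 80 mm wide, and above it on a thin neck a ball of 24 mm diameter, its centre 26 mm and its top 38 mm above the flange's top. The stud does not give.
- plate_mark (a point): Middle of the plate's top face and of its black slot, which runs along this point's y; z up. The stud is clamped in the slot up to 6 mm to either side of this point, and screwed in so that its flange's top is 10 to 30 mm above this point: both differ each time and are not measured.
- dock: Grey plastic parking dock, 110x110 mm plate fixed to the table, its floor 10 mm above the table, with five lugs standing 12 mm above that floor round the coupler's foot (none under the handle). Origin: centre of its underside.
- objective_a: Bystander: a silver microscope objective, 35 mm wide, 58 mm high, standing. Origin: centre of its underside. Leave it alone.
- screw_tub: Bystander: a white round tub of screws, 60 mm wide, 34 mm high. Origin: centre of its underside. Leave it alone.
- cube_c: Bystander: a black filter cube, about 40 mm a side. Origin: centre of its underside. Leave it alone.
- tape: Bystander: a roll of black tape lying flat, 59 mm wide, 19 mm high. Origin: centre of its underside. Leave it alone.
- clamp_fork: Bystander: a black slotted clamping fork, 25x64x15 mm. Origin: centre of its underside. Leave it alone.
- lens_tube: Bystander: a short black lens tube, 31 mm wide, 18 mm high. Origin: centre of its underside. Leave it alone.
- oil_bottle: Bystander: a small bottle with a black cap, 28 mm wide, 66 mm high. Origin: centre of its underside. Leave it alone.

How it is judged:
On the way, in this order (a step that is already met when the one before it is completed fails the run):
1. the handle is raised (above 0.65 rad) while the mount is still in the dock (value of joint handle above 0.65 rad and horizontal distance between coupler and dock below 0.02 m), for 0.2 s.
2. the mount is down over the stud and bears on it (over 2 N) while still held by the mirror mount, upright, with the handle still up (above 0.5 rad) (horizontal distance between coupler and plate_mark below 0.013 m and z of coupler in the frame of plate_mark between 0.007 and 0.0335 m and angle between coupler's own z axis and vertical below 0.06 rad and value of joint handle above 0.5 rad and contact force between the fingers and mirror above 1 N and contact force between coupler and plate above 2 N), for 0.2 s.
At the end, for the whole second after the job is handed in: The mount rests, released and still, upright (within 0.06 rad) on the stud's flange (underside 7 to 33.5 mm above the plate, within 13 mm of the plate's mark) with its handle fully down (below 0.08 rad) (horizontal distance between coupler and plate_mark below 0.013 m and z of coupler in the frame of plate_mark between 0.007 and 0.0335 m and angle between coupler's own z axis and vertical below 0.06 rad and value of joint handle below 0.08 rad and linear speed of coupler below 0.01 m/s and contact force between coupler and plate above 2 N); the robot touches nothing.
It fails at once if the mount is pushed on to the stud with more than 30 N while it is lowered (handle above 0.5 rad) (value of joint handle above 0.5 rad and contact force between coupler and plate above 30 N).
It fails at once if the mount is forced: more than 40 N between it and the stud or plate (contact force between coupler and plate above 40 N).
It fails at once if the mount is let go before it is down and drops on to the stud (horizontal distance between coupler and plate_mark below 0.06 m and linear speed of coupler above 0.15 m/s and contact force between the fingers and coupler below 0.05 N).
It fails at once if the mount is tipped by more than 0.5 rad (angle between coupler's own z axis and vertical above 0.5 rad).
It fails at once if a bystander is moved by more than 20 mm (distance of any of objective_a, screw_tub, cube_c, tape, clamp_fork, lens_tube, oil_bottle from where it was at the start of the episode above 0.02 m).
It also fails if it takes over 72 s, if anything falls off the work surface, if the arm or the gripper's body presses on something with over 40 N, if the wrist force passes 120 N, or if a joint passes its speed limit or range.

### The arm

A 7-joint arm with a two-finger parallel gripper is mounted at the origin on a cart in front of the work surface, level with it; the furniture and walls round the work are solid. World frame = base frame: x ahead of the robot, y to its left, z up, the work surface at z = 0. Lengths are in m, angles in rad, forces in N, time in s.
With the tool pointing down it reaches from about 0.4 to 0.85 m from the base axis. Payload 10.4 kg.
Tool frame: the origin (TCP) lies on the centre line of the jaws, within the pads' length; the fingertips stand 22 mm ahead of it and the grasp point (between the pads) lies 3 mm ahead of it; z points along the fingers, y is the line along which they close (so a half turn about z gives the same grasp; the last joint's range is limited). The gripper opens to 85 mm and grips with 20 to 120 N. Pads are 22 mm wide; open, the fingers measure 114 mm over their backs; the gripper's body (76 mm by 85 mm) begins 54 mm behind the grasp point. The pads swing forward as they close: fully open they stand 13 mm farther back than shut.
Start: joints at [1.188, 0.332, -0.065, 1.46, 0.022, 1.35, -0.088], TCP at [0.22, -0.585, 0.253] pointing down, gripper open.
Joint ranges: [-2.6, 2.6], [-0.5, 2.12], [-1.47, 1.34], [0.16, 2.42], [-1.27, 4.41], [0.06, 2.06], [-2.6, 2.6]. Speed limits (rad/s): [2.22, 2.22, 2.79, 2.79, 3.14, 3.14, 3.14].

### API

Orientations are given as a unit quaternion [w, x, y, z].
In Python, from cell import observe, vision, order gives the robot as it stands.
- The arm moves only by the tool drive_tool, never from a script. Its argument "motion" is a list of rows, each a list of 3 entries, a list of its own where there are three numbers: the shift along the tool's x, y, z in cm, then the turn, a rotation vector about the tool's x, y, z in rad, then the opening, from -1 (shut) to 1 (fully open). In form: [[[dx, dy, dz], [rx, ry, rz], gripper], ...]. A call has 1 to 10 rows; each row is the pose to reach, as a shift and turn from the pose commanded when the call began, along the tool's axes at that moment; what a row does not reach only later rows make up. A row lasts 1/12 s, in which the tool goes at most 41.7 mm and 7.16 degrees, less where a joint would pass 70% of its speed; a pose out of reach is approached as far as the arm can. A call with a gripper value outside its range is refused whole. The fingers move at their own pace and stop on an object; "squeeze" is the grip in N (left out, the last holds). Time passes only in rows, so rows that repeat a pose let the fingers close. It gives the time, the measured TCP pose, the force, the opening and the grip force at its end, in the units of the state.
- observe(): the state, without advancing time (a new reading comes with each control period).
- vision.capture(name): name is "scene" or "top" or "wrist"; returns the picture (400x640x3 uint8, blue, green, red); there is no depth.
- vision.camera_info(name): a dict with "fx", "fy", "cx", "cy" (pixels), "cam_to_world" (4x4, takes a point from camera to world coordinates). Camera axes: x right, y up, looking along -z (the intrinsics and any distortion apply to the point x, -y, -z); pixel columns grow to the right and rows downward; lengths in m; the calibration is good to about 2 mm. A picture is of the moment at which its call begins: read the wrist's pose just before it. camera_info takes no time and is no camera call; for the wrist camera it gives the pose at the moment of the call.
- order.close_job(): hands the job in; it is judged then, once.
The state is a dict: "time": time; "joint_positions": joint angles; "qvel": joint speeds; "tau": joint torques, N m; "position": TCP position; "tcp_rot": TCP orientation; "ft_force": force on the tool from outside, world axes, zero at the start; "ft_torque": the same for the moment, N m; "gripper_width": finger opening in m; "gripper_force": force on a finger pad.
Only numpy, scipy, OpenCV 4.12 (cv2) and the standard library are available. Lean on these libraries where they do the work, as an engineer would, in place of code of your own. Each camera call takes 0.05 s, during which the arm holds its last target. There are 200 camera calls.

## Working session

There is one attempt and no reset: what is moved stays moved. The work goes in short steps, Python scripts to look and compute and a tool call to move; the robot and the scene stay as the last step left them, time stands still between calls to the robot, and variables do not carry over. Pictures are saved under pics/ and viewed, at most 10 in all, crops included, and the job is handed in when it is done.

Besides the shell and the picture viewer there is one more tool, called as name(argument=value, ...), one argument or row to a line, values as JSON. drive_tool: Moves the arm, as the interface text tells. Its arguments: {"type":"object","properties":{"motion":{"type":"array","items":{"type":"array"}},"squeeze":{"type":"number"}},"required":["motion"]}

```bash
mkdir -p pics; ls
cat > h.py <<'E'
import numpy as np, cv2
from cell import observe, vision, order
from scipy.spatial.transform import Rotation as R
def ray(info,u,v):
    M=np.array(info["cam_to_world"]); d=np.array([(u-info["cx"])/info["fx"],-(v-info["cy"])/info["fy"],-1.])
    return M[:3,3],M[:3,:3]@d
def onz(info,u,v,z):
    o,d=ray(info,u,v); return o+d*(z-o[2])/d[2]
def proj(info,p):
    M=np.array(info["cam_to_world"]); c=M[:3,:3].T@(np.array(p)-M[:3,3]); return info["cx"]+info["fx"]*c[0]/-c[2], info["cy"]+info["fy"]*c[1]/c[2]
def totool(p):
    s=observe(); w,x,y,z=s["tcp_rot"]; return R.from_quat([x,y,z,w]).inv().apply(np.array(p)-s["position"])*100
E
python3 - <<'E'
from h import *
s=observe(); print(s)
a=vision.capture("scene"); b=vision.capture("top")
cv2.imwrite("pics/scene0.png",a); cv2.imwrite("pics/top0.png",b)
for n in("scene","top","wrist"):print(n,vision.camera_info(n))
E
```

```text
pics
{'time': 0.0, 'joint_positions': array([ 1.18835809,  0.33284138, -0.06470622,  1.46096092,  0.02159586,
        1.34989208, -0.08850306]), 'qvel': array([ 0.00157125, -0.00062859, -0.00029395,  0.00050758,  0.00028834,
        0.00130258,  0.00125493]), 'tau': array([-1.26644609e-03, -6.25442433e+01,  4.81029530e-02, -3.91606879e+01,
        1.60632259e-02,  9.82823898e-03,  2.81395285e-05]), 'position': array([ 0.21995394, -0.58464274,  0.2525256 ]), 'tcp_rot': array([-6.85768609e-04,  9.83855840e-01,  1.78961425e-01, -1.55475218e-04]), 'ft_force': array([0.7211242 , 0.1565494 , 0.74337045]), 'ft_torque': array([ 0.00196211, -0.01209692,  0.05156814]), 'gripper_force': 0.0, 'gripper_width': 0.08571698427479418}
scene {'fx': 476.42341224166825, 'fy': 476.42341224166825, 'cx': 315.9580262339893, 'cy': 195.84343643831858, 'cam_to_world': array([[-0.80131589,  0.39091518, -0.45285557,  0.03615414],
       [-0.59823865, -0.52129121,  0.60857702,  0.6866729 ],
       [ 0.00183236,  0.75857814,  0.6515795 ,  0.890443  ],
       [ 0.        ,  0.        ,  0.        ,  1.        ]])}
top {'fx': 512.0282525392497, 'fy': 512.0282525392497, 'cx': 324.3897759431836, 'cy': 192.57575147717444, 'cam_to_world': array([[-0.01540458,  0.99637696, -0.08364005,  0.46616939],
       [-0.99968235, -0.01367874,  0.02116813, -0.02795856],
       [ 0.01994735,  0.08393957,  0.99627117,  1.51250099],
       [ 0.        ,  0.        ,  0.        ,  1.        ]])}
wrist {'fx': 325.95802621957944, 'fy': 325.95802621957944, 'cx': 317.3935145021674, 'cy': 198.71332576347268, 'cam_to_world': array([[ 0.35110917,  0.89841928,  0.26375205,  0.28719565],
       [-0.93633371,  0.33726299,  0.09763631, -0.55923856],
       [-0.00123547, -0.28124094,  0.95963639,  0.37276726],
       [ 0.        ,  0.        ,  0.        ,  1.        ]])}
```

View pics/scene0.png

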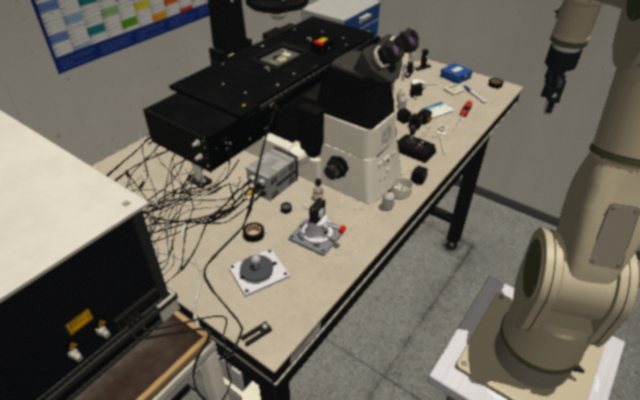

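View pics/top0.png

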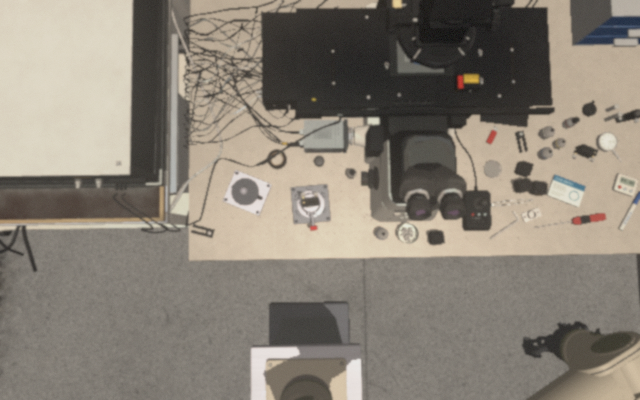

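The scene and top pictures show the plate with its stud at top px (247,192), the dock with the mount at (311,203), and the red knob at (313,228), pointing to the robot. The microscope is to the right and ahead, with bystanders at (381,233), (406,232) and (435,237) on the right and (319,161), (277,158) and (203,232).

Run:
```python
from h import *
i=vision.camera_info("top"); j=vision.camera_info("scene")
for n,u,v,z in [("plate",247,193,.01),("dock",311,204.5,.01),("mirrortop",311,203,.11),("knob",313,228,.053),("fork",203,232,.01),("tape",277,158,.02),("tube",319,161,.02),("bottle",350,173,.06),("obj",381,233,.05),("stage corner",262,110,.2),("body",372,215,.1)]:
    print(n,onz(i,u,v,z).round(3))
b=cv2.imread("pics/scene0.png"); h=cv2.cvtColor(b,cv2.COLOR_BGR2HSV)
for n in("top","scene"):
    b=cv2.imread(f"pics/{n}0.png"); h=cv2.cvtColor(b,cv2.COLOR_BGR2HSV); m=((h[...,0]<8)|(h[...,0]>172))&(h[...,1]>130)&(h[...,2]>80)
    c=cv2.connectedComponentsWithStats(m.astype(np.uint8))
    inf=i if n=="top" else j
    for st,ce in zip(c[2][1:],c[3][1:]):
        if st[4]>4: print(n,st,ce.round(1),onz(inf,*ce,.053).round(3))
s=observe(); w,x,y,z=s["tcp_rot"]; T=R.from_quat([x,y,z,w]).as_matrix(); print(T.round(3)); wi=vision.camera_info("wrist")
M=np.array(wi["cam_to_world"]); print((T.T@(M[:3,3]-s["position"])).round(4),(T.T@M[:3,:3]).round(3))
```

```text
plate [0.594 0.167 0.01 ]
dock [ 0.558 -0.02   0.01 ]
mirrortop [ 0.556 -0.021  0.11 ]
knob [ 0.488 -0.025  0.053]
fork [0.482 0.295 0.01 ]
tape [0.695 0.078 0.02 ]
tube [ 0.685 -0.045  0.02 ]
bottle [ 0.643 -0.133  0.06 ]
obj [ 0.471 -0.219  0.05 ]
stage corner [0.794 0.103 0.2  ]
body [ 0.521 -0.189  0.1  ]
top [457  75   7  14  87] [459.8  81.9] [ 0.909 -0.461  0.053]
top [487 131   9  12  54] [491.1 136.4] [ 0.746 -0.546  0.053]
top [590 214  15   7  82] [597.3 217. ] [ 0.507 -0.844  0.053]
top [573 218   8   6  35] [576.5 220.5] [ 0.498 -0.783  0.053]
top [311 227   5   3  11] [312.9 227.6] [ 0.489 -0.025  0.053]
scene [180   6  12   6  37] [185.6   8.2] [ 1.994 -0.854  0.053]
scene [314  39  10   7  28] [317.9  42.4] [ 1.219 -0.915  0.053]
scene [465 101   7   7  36] [468.2 103.9] [ 0.488 -0.808  0.053]
scene [461 109   7   7  40] [463.8 111.8] [ 0.478 -0.748  0.053]
scene [339 225   7   8  37] [341.9 228.6] [ 0.491 -0.034  0.053]
[[ 0.936  0.352 -0.001]
 [ 0.352 -0.936  0.001]
 [-0.    -0.001 -1.   ]]
[ 0.0719 -0.0003 -0.1202] [[-0.001  0.96   0.281]
 [ 1.     0.001  0.   ]
 [-0.     0.281 -0.96 ]]
```

drive_tool(
  motion=[
    [[4, -6, -2], [0, 0, 0], 1],
    [[8, -12, -4], [0, 0, 0], 1],
    [[12, -18, -6], [0, 0, 0], 1],
    [[16.6, -24.2, -8], [0, 0, 0], 1],
    [[16.6, -24.2, -8], [0, 0, 0], 1],
    [[16.6, -24.2, -8], [0, 0, 0], 1],
    [[16.6, -24.2, -8], [0, 0, 0], 1],
    [[16.6, -24.2, -8], [0, 0, 0], 1],
    [[16.6, -24.2, -8], [0, 0, 0], 1],
  ],
)

```text
time: 0.85
position: [0.2918, -0.2972, 0.3347]
tcp_rot: [0.001, 0.983, 0.181, 0.001]
ft_force: [0.4, -0.8, 0.3]
gripper_width: 0.0852
gripper_force: 0.0
```

drive_tool(
  motion=[
    [[4, -4, 0], [0, 0, 0], 1],
    [[8, -8, 0], [0, 0, 0], 1],
    [[12, -12, 0], [0, 0, 0], 1],
    [[16, -16, 0], [0, 0, 0.1], 1],
    [[20, -18.5, 0], [0, 0, 0.18], 1],
    [[24, -21, 0], [0, 0, 0.25], 1],
    [[28, -24, 0], [0, 0, 0.364], 1],
    [[32, -27, 0], [0, 0, 0.364], 1],
    [[32.5, -27, 0], [0, 0, 0.364], 1],
    [[32.5, -27, 0], [0, 0, 0.364], 1],
  ],
)

```text
time: 1.68
position: [0.492, 0.0552, 0.3332]
tcp_rot: [-0.0, 1.0, -0.003, 0.0]
ft_force: [1.0, -1.3, 0.1]
gripper_width: 0.0851
gripper_force: 0.0
```

Run:
```python
from h import *
s=observe(); print(s["position"],s["tcp_rot"],s["qvel"].round(3))
i=vision.camera_info("wrist"); a=vision.capture("wrist"); cv2.imwrite("pics/w1.png",a)
import pickle; pickle.dump(i,open("w1.pkl","wb"))
for p in [(.594,.167,.01),(.556,-.02,.11),(.489,-.025,.053)]: print(np.round(proj(i,p)))
```

```text
[0.4920475  0.05522895 0.33321825] [-5.23347675e-05  9.99993945e-01 -3.45253755e-03  4.32259322e-04] [-0.749  1.07  -0.665 -0.727  0.85   0.075 -1.473]
[230.  80.]
[391. 111.]
[382. 166.]
```

View pics/w1.png

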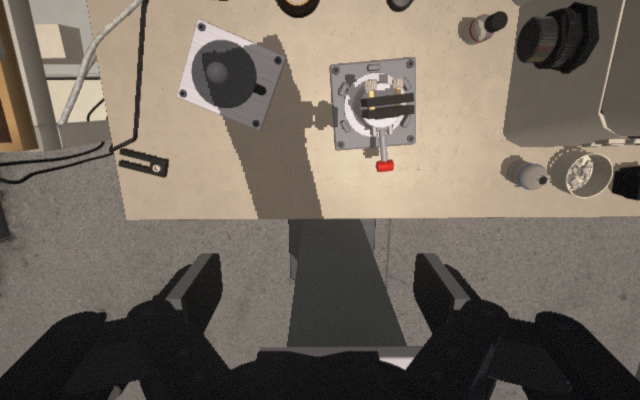

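The wrist picture shows the plate with corners near (201,22), (285,60), (259,128), (180,95), its stud at about (220,72), and the slot end at (261,90). The mount is at (387,103) with the mirror bar from (362,103) to (413,98), and the red knob is at (386,166). The handle is down. I'll go closer over the mount.

drive_tool(
  motion=[
    [[-1, 3, 4], [0, 0, 0], 1],
    [[-2, 6, 8], [0, 0, 0], 1],
    [[-4, 9, 12], [0, 0, 0], 1],
    [[-4, 9, 13.5], [0, 0, 0], 1],
    [[-4, 9, 13.5], [0, 0, 0], 1],
    [[-4, 9, 13.5], [0, 0, 0], 1],
    [[-4, 9, 13.5], [0, 0, 0], 1],
  ],
)

```text
time: 2.32
position: [0.4513, -0.0351, 0.199]
tcp_rot: [-0.0, 1.0, -0.002, 0.0]
ft_force: [0.4, -0.6, 0.7]
gripper_width: 0.0854
gripper_force: 0.0
```

Run:
```python
from h import *
s=observe(); print(s["position"],s["tcp_rot"],s["qvel"].round(3))
i=vision.camera_info("wrist"); a=vision.capture("wrist"); cv2.imwrite("pics/w2.png",a)
import pickle; pickle.dump(i,open("w2.pkl","wb"))
h=cv2.cvtColor(a,cv2.COLOR_BGR2HSV); m=((h[...,0]<8)|(h[...,0]>172))&(h[...,1]>130)&(h[...,2]>80)
c=cv2.connectedComponentsWithStats(m.astype(np.uint8)); k=1+np.argmax(c[2][1:,4]); print(c[2][k],c[3][k],onz(i,*c[3][k],.056))
pts=np.argwhere(c[1]==k)[:,::-1].astype(np.float32); print(cv2.minAreaRect(pts))
```

```text
[ 0.45129459 -0.03505609  0.19895377] [-3.21893034e-04  9.99997276e-01 -2.27777606e-03  3.95404436e-04] [-0.013 -0.012 -0.015 -0.03  -0.001  0.002 -0.003]
[295 137  26  20 409] [307.22738386 146.57212714] [ 0.48978309 -0.02650935  0.056     ]
((307.10919189453125, 146.42832946777344), (17.11724281311035, 24.887184143066406), 83.2901611328125)
```

View pics/w2.png

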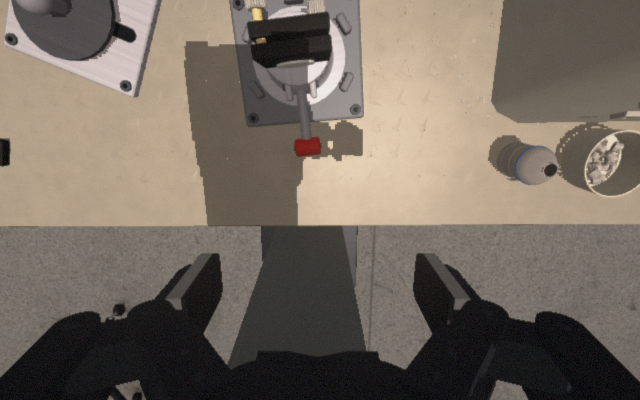

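The picture shows the red knob at (307,147), which is (0.490, -0.0265), with the handle down. The mirror bar edge (250,45)-(330,38) and dock edge (247,126)-(362,116) give a yaw of about +0.1. Next: pinch the knob.

drive_tool(
  motion=[
    [[3.9, -0.9, 4], [0, 0, -0.1], 1],
    [[3.9, -0.9, 8], [0, 0, -0.1], 1],
    [[3.9, -0.9, 11], [0, 0, -0.1], 0.3],
    [[3.9, -0.9, 13], [0, 0, -0.1], 0],
    [[3.9, -0.9, 14.5], [0, 0, -0.1], 0],
    [[3.9, -0.9, 14.5], [0, 0, -0.1], -0.2],
    [[3.9, -0.9, 14.5], [0, 0, -0.1], -0.2],
  ],
)

```text
time: 2.95
position: [0.4906, -0.0255, 0.0541]
tcp_rot: [-0.0, 0.999, 0.048, 0.0]
ft_force: [0.3, -0.3, 1.0]
gripper_width: 0.034
gripper_force: 0.0
```

drive_tool(
  motion=[
    [[0, 0, 0], [0, 0, 0], -1],
    [[0, 0, 0], [0, 0, 0], -1],
    [[0, 0, 0], [0, 0, 0], -1],
    [[0, 0, 0], [0, 0, 0], -1],
    [[0, 0, 0], [0, 0, 0], -1],
  ],
  squeeze=20,
)

```text
time: 3.37
position: [0.4909, -0.0261, 0.0543]
tcp_rot: [0.0, 0.999, 0.048, 0.002]
ft_force: [4.7, 1.3, 0.7]
gripper_width: 0.0199
gripper_force: 21.4
```

drive_tool(
  motion=[
    [[0.0, 0, -0.5], [0, 0, 0], -1],
    [[0.15, 0, -0.95], [0, 0, 0], -1],
    [[0.3, 0, -1.4], [0, 0, 0], -1],
    [[0.6, 0, -2.05], [0, 0, 0], -1],
    [[1.0, 0, -2.65], [0, 0, 0], -1],
    [[1.35, 0, -3.05], [0, 0, 0], -1],
    [[1.7, 0, -3.35], [0, 0, 0], -1],
    [[1.95, 0, -3.55], [0, 0, 0], -1],
    [[2.1, 0, -3.65], [0, 0, 0], -1],
    [[2.1, 0, -3.65], [0, 0, 0], -1],
  ],
)

```text
time: 4.2
position: [0.5107, -0.0242, 0.0898]
tcp_rot: [-0.0, 0.999, 0.048, -0.0]
ft_force: [1.7, -0.1, -4.7]
gripper_width: 0.0195
gripper_force: 20.9
```

Run:
```python
from h import *
import time
s=observe(); print(s["position"],s["ft_force"],s["gripper_width"])
a=vision.capture("scene"); i=vision.camera_info("scene"); u,v=proj(i,(.54,-.02,.07)); u,v=int(u),int(v); cv2.imwrite("pics/s3.png",cv2.resize(a[v-60:v+50,u-80:u+80],None,fx=4,fy=4,interpolation=cv2.INTER_CUBIC))
```

```text
[ 0.51068258 -0.0241777   0.08976942] [ 1.67349737 -0.09669454 -4.7169805 ] 0.019547835663166684
```

View pics/s3.png

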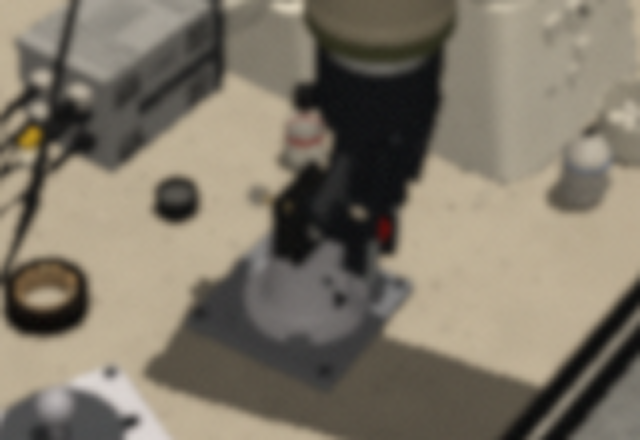

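The knob (383,230) is held raised and the mount stands in the dock. I'll release and back off upward for a look.

drive_tool(
  motion=[
    [[0, 0, 0], [0, 0, 0], 0.2],
    [[0, 0, 0], [0, 0, 0], 0.2],
    [[0, 0, 0], [0, 0, 0], 0.2],
    [[0, 0, -1.5], [0, 0, 0], 0.2],
    [[-1, 0, -5], [0, 0, 0], 0.5],
    [[-2, 0, -9], [0, 0, 0], 1],
    [[-3, 0, -13], [0, 0, 0], 1],
    [[-3, 0, -15], [0, 0, 0], 1],
    [[-3, 0, -15], [0, 0, 0], 1],
    [[-3, 0, -15], [0, 0, 0], 1],
  ],
)

```text
time: 5.08
position: [0.4811, -0.0273, 0.241]
tcp_rot: [0.001, 0.999, 0.048, 0.001]
ft_force: [-0.2, -0.2, -0.1]
gripper_width: 0.0853
gripper_force: 0.0
```

Run:
```python
from h import *
s=observe(); print(s["position"],s["tcp_rot"],s["qvel"].round(3))
i=vision.camera_info("wrist"); a=vision.capture("wrist"); cv2.imwrite("pics/w4.png",a[:220]); print(i["cam_to_world"])
import pickle; pickle.dump(i,open("w4.pkl","wb"))
h=cv2.cvtColor(a,cv2.COLOR_BGR2HSV); m=((h[...,0]<8)|(h[...,0]>172))&(h[...,1]>130)&(h[...,2]>80)
c=cv2.connectedComponentsWithStats(m.astype(np.uint8)); k=1+np.argmax(c[2][1:,4]); print(c[2][k],c[3][k],onz(i,*c[3][k],.092))
```

```text
[ 0.48114565 -0.02729441  0.24102836] [9.00504363e-04 9.98862766e-01 4.76518652e-02 1.29000607e-03] [-0.011  0.039  0.007  0.041  0.008 -0.013 -0.003]
[[ 0.09413222  0.95613632  0.27738504  0.55226851]
 [-0.99555784  0.08986519  0.02808624 -0.01984394]
 [ 0.00192702 -0.27879667  0.96034822  0.36137061]
 [ 0.          0.          0.          1.        ]]
[305 151  24  16 350] [316.73428571 158.82571429] [ 0.50877437 -0.02392755  0.092     ]
```

View pics/w4.png

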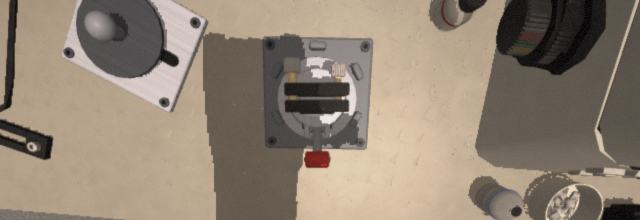

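In this picture the handle is up: the knob at (317,159) sits close to the coupler. The mirror bars run (285,83)-(349,112), level with the tool's yaw, and are centred at column 317. The ball is at (99,25) and the slot end at (172,60).

Run:
```python
from h import *
import pickle
i1=pickle.load(open("w1.pkl","rb")); i4=pickle.load(open("w4.pkl","rb"))
for r in (82,97,112): print(r,onz(i4,317,r,.11).round(4))
def blob(img,off,lo,hi,amin):
    g=cv2.cvtColor(img,cv2.COLOR_BGR2GRAY); 
    c=cv2.connectedComponentsWithStats(((g>lo)&(g<hi)).astype(np.uint8)); return g,c
a1=cv2.imread("pics/w1.png"); a4=cv2.imread("pics/w4.png")
# plate in w1: low saturation, bright
h=cv2.cvtColor(a1,cv2.COLOR_BGR2HSV); m=((h[...,1]<40)&(h[...,2]>110)); m[:, :160]=0;m[:,300:]=0;m[150:]=0
m=cv2.morphologyEx(m.astype(np.uint8),cv2.MORPH_CLOSE,np.ones((3,3)))
c=max(cv2.findContours(m,cv2.RETR_EXTERNAL,cv2.CHAIN_APPROX_NONE)[0],key=cv2.contourArea)
W=np.array([onz(i1,*p[0],.01)[:2] for p in c],np.float32)*1000
print("plate",cv2.minAreaRect(W))
# ball: print grey sections
for n,a,(u,v),i in (("w1",a1,(217,72),i1),("w4",a4,(99,25),i4)):
    g=cv2.cvtColor(a,cv2.COLOR_BGR2GRAY)
    cr=g[max(0,v-25):v+25,u-25:u+25]; cr=cv2.medianBlur(cr,3)
    ci=cv2.HoughCircles(cv2.resize(cr,None,fx=4,fy=4,interpolation=cv2.INTER_CUBIC),cv2.HOUGH_GRADIENT,1,40,param1=80,param2=15,minRadius=20,maxRadius=90)
    for q in ci[0][:4]: print(n,[u-25+q[0]/4,max(0,v-25)+q[1]/4,q[2]/4], onz(i,u-25+q[0]/4,max(0,v-25)+q[1]/4,.056).round(4))
A=cv2.resize(a1[20:130,170:295],None,fx=3,fy=3); B=cv2.resize(a4[0:115,50:215],None,fx=3,fy=3)
H=max(A.shape[0],B.shape[0]); f=lambda x:cv2.copyMakeBorder(x,0,H-x.shape[0],0,0,0)
C=[f(A),f(B)]; cv2.imwrite("pics/ab.png",cv2.resize(np.hstack(C),None,fx=.9,fy=.9))
```

```text
82 [ 0.5676 -0.0186  0.11  ]
97 [ 0.5573 -0.0196  0.11  ]
112 [ 0.5466 -0.0206  0.11  ]
plate ((597.50146484375, 167.20306396484375), (114.07990264892578, 99.728759765625), 67.25267791748047)Traceback (most recent call last):
  File "<stdin>", line 20, in <module>
TypeError: 'NoneType' object is not subscriptable
```

Run:
```python
from h import *
a1=cv2.imread("pics/w1.png"); a4=cv2.imread("pics/w4.png")
A=cv2.resize(a1[20:130,170:295],None,fx=3,fy=3,interpolation=cv2.INTER_CUBIC); B=cv2.resize(a4[0:110,70:195],None,fx=3,fy=3,interpolation=cv2.INTER_CUBIC)
cv2.imwrite("pics/ab.png",np.hstack([A,B])); print(A.shape,B.shape)
```

```text
(330, 375, 3) (330, 375, 3)
```

View pics/ab.png

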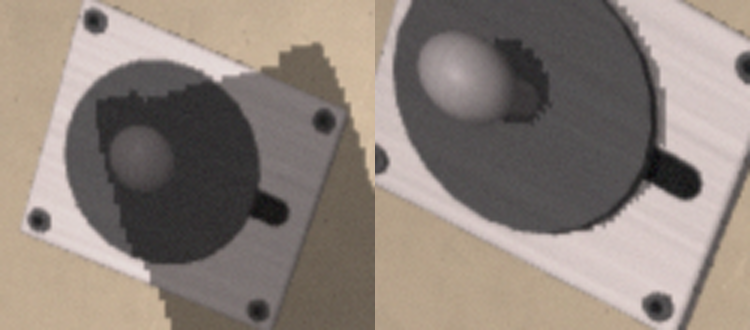

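The picture shows the ball at (217,72.7) in w1 and (100.7,25.3) in w4, the flange centre at (224.3,74) in w1, and the plate screws at their crop positions around (229.7,76).

Run:
```python
from h import *
import pickle
i1=pickle.load(open("w1.pkl","rb")); i4=pickle.load(open("w4.pkl","rb")); it=vision.camera_info("top"); sc=vision.camera_info("scene")
R1=[ray(i1,217,72.7),ray(i4,100.7,25.3)]
A=np.zeros((3,3));b=np.zeros(3)
for o,d in R1:
    d=d/np.linalg.norm(d);P=np.eye(3)-np.outer(d,d);A+=P;b+=P@o
print("ball",np.linalg.solve(A,b).round(4))
for z in(.04,.046,.056,.066): print(z,onz(i1,217,72.7,z)[:2].round(4),onz(i4,100.7,25.3,z)[:2].round(4),"flange",onz(i1,224.3,74,z-.026)[:2].round(4))
print("plate",onz(i1,229.7,76,.01))
l=cv2.imread("pics/w1.png")
for u,v in ((95,20),(324,121),(258,310),(39,220)): print(onz(i1,170+u/3,20+v/3,.01).round(4))
s=observe();print(totool((.558,-.0195,.2)))
```

```text
ball [0.5992 0.1709 0.0508]
0.04 [0.5998 0.1741] [0.6011 0.1775] flange [0.6005 0.1725]
0.046 [0.5993 0.1724] [0.6002 0.1738] flange [0.6    0.1709]
0.056 [0.5984 0.1695] [0.5987 0.1677] flange [0.5991 0.1682]
0.066 [0.5975 0.1666] [0.5972 0.1615] flange [0.5983 0.1656]
plate [0.59834935 0.16687903 0.01      ]
[0.6555 0.1966 0.01  ]
[0.6164 0.1044 0.01  ]
[0.5391 0.1369 0.01  ]
[0.5778 0.2291 0.01  ]
[ 7.7851948  -0.03703605  3.97347009]
```

drive_tool(
  motion=[
    [[3.5, 0, 1], [0, 0, 0], 1],
    [[7, 0, 3], [0, 0, 0], 1],
    [[7.8, 0, 7], [0, 0, 0], 1],
    [[7.8, 0, 11], [0, 0, 0], 1],
    [[7.8, 0, 14], [0, 0, 0], 1],
    [[7.8, 0, 15.2], [0, 0, 0], 1],
    [[7.8, 0, 15.2], [0, 0, 0], 1],
    [[7.8, 0, 15.2], [0, 0, 0], 1],
  ],
)

```text
time: 5.8
position: [0.5583, -0.0193, 0.0881]
tcp_rot: [-0.0, 0.999, 0.048, -0.0]
ft_force: [0.9, 0.9, 0.6]
gripper_width: 0.0855
gripper_force: 0.0
```

drive_tool(
  motion=[
    [[0, 0, 0], [0, 0, 0], -1],
    [[0, 0, 0], [0, 0, 0], -1],
    [[0, 0, 0], [0, 0, 0], -1],
    [[0, 0, 0], [0, 0, 0], -1],
    [[0, 0, 0], [0, 0, 0], -1],
    [[0, 0, 0], [0, 0, 0], -1],
  ],
  squeeze=50,
)

```text
time: 6.3
position: [0.5592, -0.0197, 0.0894]
tcp_rot: [0.0, 0.999, 0.048, 0.001]
ft_force: [-1.9, 0.7, 8.5]
gripper_width: 0.0476
gripper_force: 51.3
```

drive_tool(
  motion=[
    [[0, 0, -0.5], [0, 0, 0], -1],
    [[0, 0, -1.2], [0, 0, 0], -1],
    [[0, 0, -2], [0, 0, 0], -1],
    [[0, 0, -3.5], [0, 0, 0], -1],
    [[0, 0, -5.5], [0, 0, 0], -1],
    [[0, 0, -7.5], [0, 0, 0], -1],
    [[0, 0, -9], [0, 0, 0], -1],
    [[0, 0, -9], [0, 0, 0], -1],
    [[0, 0, -9], [0, 0, 0], -1],
    [[0, 0, -9], [0, 0, 0], -1],
  ],
)

```text
time: 7.13
position: [0.5576, -0.0199, 0.1767]
tcp_rot: [0.0, 0.999, 0.048, -0.001]
ft_force: [-1.3, -0.1, -8.8]
gripper_width: 0.0475
gripper_force: 53.8
```

Run:
```python
from h import *
s=observe(); print(s["position"],s["ft_force"],s["ft_torque"],s["gripper_width"],s["gripper_force"])
i=vision.camera_info("wrist"); a=vision.capture("wrist"); b=vision.capture("scene")
import pickle; pickle.dump(i,open("w5.pkl","wb"));cv2.imwrite("pics/w5f.png",a)
j=vision.camera_info("scene"); u,v=map(int,proj(j,(.56,-.02,.15)))
print(u,v); cr=cv2.resize(b[v-50:v+50,u-80:u+80],(640,400),interpolation=cv2.INTER_CUBIC)
cv2.imwrite("pics/ws5.png",cv2.resize(np.hstack([a,cr]),None,fx=.625,fy=.625))
print(totool((.599,.170,.2)))
```

```text
[ 0.55755961 -0.01986225  0.1767393 ] [-1.28176357 -0.06449585 -8.76740333] [ 0.00306549 -0.04208639 -0.00403814] 0.04751611972412935 53.7711963057518
316 191
[  5.94372938 -18.49148348  -2.36216362]
```

View pics/ws5.png

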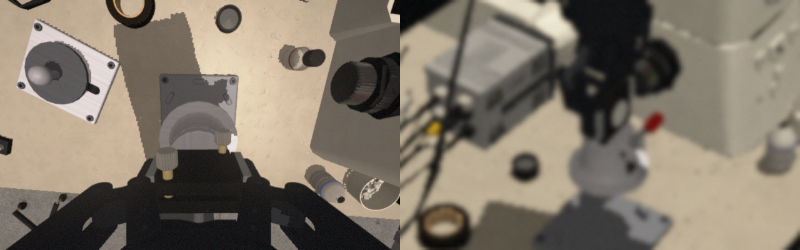

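The picture shows the mount held upright in the jaws with the handle up (knob at (653,122) right). The stud's ball is near (64,118) in full wrist pixels.

Run:
```python
from h import *
import pickle
a=cv2.imread("pics/w5f.png"); i5=pickle.load(open("w5.pkl","rb")); i4=pickle.load(open("w4.pkl","rb")); i1=pickle.load(open("w1.pkl","rb"))
g=cv2.medianBlur(cv2.cvtColor(a,cv2.COLOR_BGR2GRAY),3); m=(g>95).astype(np.uint8); cr=m[95:150,40:95]
c=cv2.connectedComponentsWithStats(cr)
for st,ce in zip(c[2][1:],c[3][1:]): print(st+[40,95,0,0,0],ce+[40,95])
P=[ray(i1,217,72.7),ray(i4,100.7,25.3),ray(i5,64,118)]
A=np.zeros((3,3));b=np.zeros(3)
for o,d in P:
    d=d/np.linalg.norm(d);Q=np.eye(3)-np.outer(d,d);A+=Q;b+=Q@o
p=np.linalg.solve(A,b); print(p.round(4),proj(i1,p),proj(i4,p),proj(i5,p))
```

```text
[40 95  2 11 14] [40.21428571 99.14285714]
[  40  105   39   45 1205] [ 57.01991701 125.05892116]
[0.5998 0.1719 0.0492] (np.float64(216.54087119133197), np.float64(71.94460045244516)) (np.float64(100.61524253417602), np.float64(25.157731371530957)) (np.float64(64.98600455637592), np.float64(119.30250759586364))
```

drive_tool(
  motion=[
    [[0.6, -2, 0], [0, 0, 0], -1],
    [[1.3, -4.5, 0], [0, 0, 0], -1],
    [[2.1, -7, 0], [0, 0, 0], -1],
    [[2.9, -9.5, 0], [0, 0, 0], -1],
    [[3.7, -12, 0], [0, 0, 0], -1],
    [[4.5, -14.5, 0], [0, 0, 0], -1],
    [[5.3, -16.5, 0], [0, 0, 0], -1],
    [[5.7, -18, 0], [0, 0, 0], -1],
    [[5.9, -18.6, 0], [0, 0, 0], -1],
    [[5.9, -18.6, 0], [0, 0, 0], -1],
  ],
)

```text
time: 8.07
position: [0.5985, 0.1731, 0.1768]
tcp_rot: [-0.0, 0.999, 0.049, -0.001]
ft_force: [0.2, -0.9, -8.6]
gripper_width: 0.0473
gripper_force: 54.4
```

drive_tool(
  motion=[
    [[0, 0, 0.5], [0, 0, 0], -1],
    [[0, 0, 1], [0, 0, 0], -1],
    [[0, 0, 1.5], [0, 0, 0], -1],
    [[0, 0, 2], [0, 0, 0], -1],
    [[0, 0, 2.3], [0, 0, 0], -1],
    [[0, 0, 2.3], [0, 0, 0], -1],
    [[0, 0, 2.3], [0, 0, 0], -1],
    [[0, 0, 2.3], [0, 0, 0], -1],
  ],
)

```text
time: 8.73
position: [0.5994, 0.1712, 0.1551]
tcp_rot: [-0.0, 0.999, 0.048, 0.0]
ft_force: [0.8, -0.4, -7.8]
gripper_width: 0.0475
gripper_force: 54.5
```

drive_tool(
  motion=[
    [[0, 0, 0.15], [0, 0, 0], -1],
    [[0, 0, 0.3], [0, 0, 0], -1],
    [[0, 0, 0.45], [0, 0, 0], -1],
    [[0, 0, 0.6], [0, 0, 0], -1],
    [[0, 0, 0.6], [0, 0, 0], -1],
  ],
)

```text
time: 9.15
position: [0.5991, 0.1711, 0.1484]
tcp_rot: [0.0, 0.999, 0.048, -0.0]
ft_force: [-0.2, 0.5, -8.1]
gripper_width: 0.0474
gripper_force: 54.5
```

drive_tool(
  motion=[
    [[0, 0, 0.1], [0, 0, 0], -1],
    [[0, 0, 0.2], [0, 0, 0], -1],
    [[0, 0, 0.3], [0, 0, 0], -1],
    [[0, 0, 0.4], [0, 0, 0], -1],
    [[0, 0, 0.4], [0, 0, 0], -1],
  ],
)

```text
time: 9.57
position: [0.5991, 0.1711, 0.1445]
tcp_rot: [0.0, 0.999, 0.048, -0.0]
ft_force: [-1.0, -0.8, -9.0]
gripper_width: 0.0474
gripper_force: 54.5
```

drive_tool(
  motion=[
    [[0, 0, 0.1], [0, 0, 0], -1],
    [[0, 0, 0.2], [0, 0, 0], -1],
    [[0, 0, 0.3], [0, 0, 0], -1],
    [[0, 0, 0.4], [0, 0, 0], -1],
    [[0, 0, 0.4], [0, 0, 0], -1],
  ],
)

```text
time: 9.98
position: [0.5991, 0.1711, 0.1405]
tcp_rot: [0.0, 0.999, 0.048, -0.0]
ft_force: [-0.2, 0.7, -8.5]
gripper_width: 0.0475
gripper_force: 54.5
```

drive_tool(
  motion=[
    [[0, 0, 0.1], [0, 0, 0], -1],
    [[0, 0, 0.2], [0, 0, 0], -1],
    [[0, 0, 0.3], [0, 0, 0], -1],
    [[0, 0, 0.4], [0, 0, 0], -1],
    [[0, 0, 0.4], [0, 0, 0], -1],
  ],
)

```text
time: 10.4
position: [0.5991, 0.1711, 0.1365]
tcp_rot: [0.0, 0.999, 0.048, -0.0]
ft_force: [-0.3, -0.3, -8.6]
gripper_width: 0.0473
gripper_force: 54.5
```

drive_tool(
  motion=[
    [[0, 0, 0.1], [0, 0, 0], -1],
    [[0, 0, 0.2], [0, 0, 0], -1],
    [[0, 0, 0.3], [0, 0, 0], -1],
    [[0, 0, 0.3], [0, 0, 0], -1],
  ],
)

```text
time: 10.73
position: [0.5991, 0.1711, 0.1335]
tcp_rot: [0.0, 0.999, 0.048, -0.0]
ft_force: [0.5, 0.2, -7.6]
gripper_width: 0.0474
gripper_force: 54.5
```

drive_tool(
  motion=[
    [[0, 0, 0.1], [0, 0, 0], -1],
    [[0, 0, 0.2], [0, 0, 0], -1],
    [[0, 0, 0.3], [0, 0, 0], -1],
    [[0, 0, 0.3], [0, 0, 0], -1],
  ],
)

```text
time: 11.07
position: [0.5991, 0.1711, 0.1305]
tcp_rot: [0.0, 0.999, 0.048, -0.0]
ft_force: [-0.2, 0.1, -8.6]
gripper_width: 0.0474
gripper_force: 54.5
```

drive_tool(
  motion=[
    [[0, 0, 0.1], [0, 0, 0], -1],
    [[0, 0, 0.2], [0, 0, 0], -1],
    [[0, 0, 0.3], [0, 0, 0], -1],
    [[0, 0, 0.3], [0, 0, 0], -1],
  ],
)

```text
time: 11.4
position: [0.5991, 0.1711, 0.1275]
tcp_rot: [0.0, 0.999, 0.048, -0.0]
ft_force: [-0.4, -0.3, -8.6]
gripper_width: 0.0476
gripper_force: 54.5
```

drive_tool(
  motion=[
    [[0, 0, 0.1], [0, 0, 0], -1],
    [[0, 0, 0.2], [0, 0, 0], -1],
    [[0, 0, 0.3], [0, 0, 0], -1],
    [[0, 0, 0.3], [0, 0, 0], -1],
  ],
)

```text
time: 11.73
position: [0.5991, 0.1711, 0.1245]
tcp_rot: [0.0, 0.999, 0.048, -0.0]
ft_force: [-0.2, -0.5, -8.5]
gripper_width: 0.0474
gripper_force: 54.5
```

drive_tool(
  motion=[
    [[0, 0, 0.1], [0, 0, 0], -1],
    [[0, 0, 0.2], [0, 0, 0], -1],
    [[0, 0, 0.3], [0, 0, 0], -1],
    [[0, 0, 0.3], [0, 0, 0], -1],
  ],
)

```text
time: 12.07
position: [0.5991, 0.1711, 0.1215]
tcp_rot: [0.0, 0.999, 0.048, -0.0]
ft_force: [0.1, 0.7, -8.5]
gripper_width: 0.0473
gripper_force: 54.5
```

drive_tool(
  motion=[
    [[0, 0, 0.1], [0, 0, 0], -1],
    [[0, 0, 0.2], [0, 0, 0], -1],
    [[0, 0, 0.3], [0, 0, 0], -1],
    [[0, 0, 0.3], [0, 0, 0], -1],
  ],
)

```text
time: 12.4
position: [0.5993, 0.1711, 0.1186]
tcp_rot: [0.0, 0.999, 0.048, 0.0]
ft_force: [0.4, -0.2, -8.0]
gripper_width: 0.0473
gripper_force: 54.6
```

drive_tool(
  motion=[
    [[0, 0, 0.08], [0, 0, 0], -1],
    [[0, 0, 0.16], [0, 0, 0], -1],
    [[0, 0, 0.24], [0, 0, 0], -1],
    [[0, 0, 0.24], [0, 0, 0], -1],
  ],
)

```text
time: 12.73
position: [0.5993, 0.1711, 0.1163]
tcp_rot: [0.0, 0.999, 0.048, 0.0]
ft_force: [1.3, 0.1, -9.1]
gripper_width: 0.0475
gripper_force: 54.5
```

drive_tool(
  motion=[
    [[0, 0, 0.08], [0, 0, 0], -1],
    [[0, 0, 0.16], [0, 0, 0], -1],
    [[0, 0, 0.24], [0, 0, 0], -1],
    [[0, 0, 0.24], [0, 0, 0], -1],
  ],
)

```text
time: 13.07
position: [0.5993, 0.1711, 0.1138]
tcp_rot: [0.0, 0.999, 0.048, 0.0]
ft_force: [1.9, -0.0, -7.9]
gripper_width: 0.0479
gripper_force: 54.5
```

drive_tool(
  motion=[
    [[0.03, 0, 0.08], [0, 0, 0], -1],
    [[0.05, 0, 0.16], [0, 0, 0], -1],
    [[0.05, 0, 0.24], [0, 0, 0], -1],
    [[0.05, 0, 0.24], [0, 0, 0], -1],
  ],
)

```text
time: 13.4
position: [0.5995, 0.1712, 0.1113]
tcp_rot: [0.0, 0.999, 0.048, -0.0]
ft_force: [-0.7, 0.8, -9.2]
gripper_width: 0.0475
gripper_force: 54.5
```

drive_tool(
  motion=[
    [[0, 0, 0.08], [0, 0, 0], -1],
    [[0, 0, 0.16], [0, 0, 0], -1],
    [[0, 0, 0.24], [0, 0, 0], -1],
    [[0, 0, 0.24], [0, 0, 0], -1],
  ],
)

```text
time: 13.73
position: [0.5996, 0.1711, 0.1089]
tcp_rot: [0.0, 0.999, 0.048, -0.0]
ft_force: [0.0, -0.6, -7.7]
gripper_width: 0.0476
gripper_force: 54.5
```

drive_tool(
  motion=[
    [[0, 0, 0.07], [0, 0, 0], -1],
    [[0, 0, 0.14], [0, 0, 0], -1],
    [[0, 0, 0.2], [0, 0, 0], -1],
    [[0, 0, 0.2], [0, 0, 0], -1],
  ],
)

```text
time: 14.07
position: [0.5997, 0.1711, 0.107]
tcp_rot: [0.0, 0.999, 0.048, -0.0]
ft_force: [0.0, 0.1, -8.4]
gripper_width: 0.0475
gripper_force: 54.5
```

drive_tool(
  motion=[
    [[0, 0, 0.07], [0, 0, 0], -1],
    [[0, 0, 0.14], [0, 0, 0], -1],
    [[0, 0, 0.2], [0, 0, 0], -1],
    [[0, 0, 0.2], [0, 0, 0], -1],
  ],
)

```text
time: 14.4
position: [0.5997, 0.1711, 0.105]
tcp_rot: [0.0, 0.999, 0.048, -0.0]
ft_force: [0.3, -0.6, -8.3]
gripper_width: 0.0477
gripper_force: 54.5
```

drive_tool(
  motion=[
    [[0, 0, 0.05], [0, 0, 0], -1],
    [[0, 0, 0.1], [0, 0, 0], -1],
    [[0, 0, 0.15], [0, 0, 0], -1],
    [[0, 0, 0.15], [0, 0, 0], -1],
  ],
)

```text
time: 14.73
position: [0.5998, 0.1712, 0.1039]
tcp_rot: [0.0, 0.999, 0.048, 0.0]
ft_force: [-0.2, -0.4, -5.8]
gripper_width: 0.047
gripper_force: 54.9
```

drive_tool(
  motion=[
    [[0, 0, 0.03], [0, 0, 0], -1],
    [[0, 0, 0.05], [0, 0, 0], -1],
    [[0, 0, 0.05], [0, 0, 0], -1],
    [[0, 0, 0.05], [0, 0, 0], -1],
  ],
)

```text
time: 15.07
position: [0.5999, 0.1712, 0.1038]
tcp_rot: [0.0, 0.999, 0.048, 0.0]
ft_force: [-2.9, -1.7, 1.5]
gripper_width: 0.0477
gripper_force: 55.4
```

drive_tool(
  motion=[
    [[0, 0, 0], [0, 0, 0], -1],
    [[0, 0, 0], [0, 0, 0], -1],
    [[0, 0, 0], [0, 0, 0], -1],
    [[0, 0, 0], [0, 0, 0], -1],
  ],
)

```text
time: 15.4
position: [0.6, 0.1713, 0.1037]
tcp_rot: [0.0, 0.999, 0.048, 0.0]
ft_force: [-4.6, -1.8, 4.3]
gripper_width: 0.0471
gripper_force: 55.9
```

drive_tool(
  motion=[
    [[0, 0, 0], [0, 0, 0], -0.1],
    [[0, 0, 0], [0, 0, 0], 0.3],
    [[0, 0, 0], [0, 0, 0], 1],
    [[0, 0, 0], [0, 0, 0], 1],
    [[0, 0, 0], [0, 0, 0], 1],
    [[0, 0, 0], [0, 0, 0], 1],
  ],
)

```text
time: 15.9
position: [0.5998, 0.1713, 0.1032]
tcp_rot: [-0.0, 0.999, 0.048, 0.0]
ft_force: [-0.3, -0.1, -0.2]
gripper_width: 0.0854
gripper_force: 0.0
```

drive_tool(
  motion=[
    [[0, 0, -2], [0, 0, 0], 1],
    [[0, 0, -5], [0, 0, 0], 1],
    [[0, 0, -8], [0, 0, 0], 1],
    [[-3, 0, -11], [0, 0, 0], 1],
    [[-6, 0, -13], [0, 0, 0], 1],
    [[-8, 0, -14], [0, 0, 0], 1],
    [[-8, 0, -14], [0, 0, 0], 1],
    [[-8, 0, -14], [0, 0, 0], 1],
    [[-8, 0, -14], [0, 0, 0], 1],
  ],
)

```text
time: 16.65
position: [0.5206, 0.163, 0.2429]
tcp_rot: [0.0, 0.999, 0.047, 0.0]
ft_force: [-0.2, -0.5, 0.0]
gripper_width: 0.0855
gripper_force: 0.0
```

Run:
```python
from h import *
s=observe(); print(s["position"],s["qvel"].round(3))
i=vision.camera_info("wrist"); a=vision.capture("wrist"); cv2.imwrite("pics/w6.png",a[:220])
h=cv2.cvtColor(a,cv2.COLOR_BGR2HSV); m=((h[...,0]<8)|(h[...,0]>172))&(h[...,1]>130)&(h[...,2]>80)
c=cv2.connectedComponentsWithStats(m.astype(np.uint8)); k=1+np.argmax(c[2][1:,4]); p=onz(i,*c[3][k],.104); print(c[2][k],c[3][k],p,totool(p))
```

```text
[0.5205797  0.16303001 0.24292943] [-0.008  0.027  0.008 -0.005  0.001  0.    -0.   ]
[304 151  25  18 423] [315.91252955 159.80141844] [0.5486865  0.16725902 0.104     ] [ 2.84760712 -0.14804648 13.85059011]
```

View pics/w6.png

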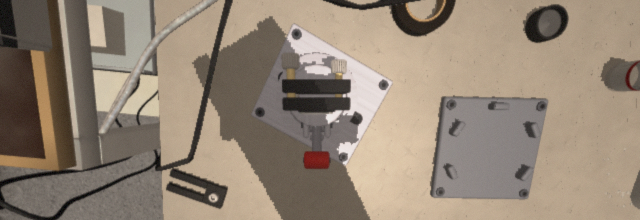

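The mount sits seated on the stud and centred, with the handle up (knob at (316,160)). Now I'll pinch the knob again.

drive_tool(
  motion=[
    [[1.5, -0.1, 3], [0, 0, 0], 1],
    [[3, -0.1, 6.5], [0, 0, 0], 1],
    [[3, -0.1, 10], [0, 0, 0], 0.5],
    [[3, -0.1, 12.5], [0, 0, 0], 0],
    [[3, -0.1, 13.9], [0, 0, 0], 0],
    [[3, -0.1, 13.9], [0, 0, 0], -0.2],
    [[3, -0.1, 13.9], [0, 0, 0], -0.2],
    [[3, -0.1, 13.9], [0, 0, 0], -0.2],
  ],
)

```text
time: 17.37
position: [0.5508, 0.168, 0.1058]
tcp_rot: [-0.0, 0.999, 0.048, 0.001]
ft_force: [0.3, 0.1, -0.2]
gripper_width: 0.0335
gripper_force: 0.0
```

drive_tool(
  motion=[
    [[0, 0, 0], [0, 0, 0], -1],
    [[0, 0, 0], [0, 0, 0], -1],
    [[0, 0, 0], [0, 0, 0], -1],
    [[0, 0, 0], [0, 0, 0], -1],
    [[0, 0, 0], [0, 0, 0], -1],
  ],
  squeeze=20,
)

```text
time: 17.78
position: [0.5503, 0.1675, 0.1056]
tcp_rot: [0.0, 0.999, 0.048, 0.001]
ft_force: [-3.6, -1.5, 7.1]
gripper_width: 0.0193
gripper_force: 22.2
```

drive_tool(
  motion=[
    [[-0.2, 0, 0.15], [0, 0, 0], -1],
    [[-0.4, 0, 0.3], [0, 0, 0], -1],
    [[-0.75, 0, 0.6], [0, 0, 0], -1],
    [[-1.1, 0, 1.0], [0, 0, 0], -1],
    [[-1.3, 0, 1.3], [0, 0, 0], -1],
    [[-1.5, 0, 1.6], [0, 0, 0], -1],
    [[-1.5, 0, 1.6], [0, 0, 0], -1],
  ],
)

```text
time: 18.37
position: [0.5342, 0.1658, 0.0883]
tcp_rot: [0.0, 0.999, 0.048, -0.0]
ft_force: [-4.0, -1.7, 4.0]
gripper_width: 0.0197
gripper_force: 21.9
```

drive_tool(
  motion=[
    [[-0.15, 0, 0.3], [0, 0, 0], -1],
    [[-0.3, 0, 0.65], [0, 0, 0], -1],
    [[-0.45, 0, 1.0], [0, 0, 0], -1],
    [[-0.55, 0, 1.4], [0, 0, 0], -1],
    [[-0.6, 0, 1.7], [0, 0, 0], -1],
    [[-0.6, 0, 1.9], [0, 0, 0], -1],
    [[-0.6, 0, 1.9], [0, 0, 0], -1],
  ],
)

```text
time: 18.95
position: [0.5286, 0.1652, 0.0687]
tcp_rot: [0.0, 0.999, 0.048, -0.0]
ft_force: [-3.2, -2.1, 1.2]
gripper_width: 0.0197
gripper_force: 21.6
```

drive_tool(
  motion=[
    [[0, 0, 0.05], [0, 0, 0], -1],
    [[0, 0, 0.1], [0, 0, 0], -1],
    [[0, 0, 0.15], [0, 0, 0], -1],
    [[0, 0, 0.15], [0, 0, 0], -1],
  ],
)

```text
time: 19.28
position: [0.5285, 0.1655, 0.0678]
tcp_rot: [0.0, 0.999, 0.048, -0.0]
ft_force: [-7.3, -1.2, 5.0]
gripper_width: 0.0193
gripper_force: 22.0
```

drive_tool(
  motion=[
    [[0.05, 0, 0.05], [0, 0, 0], -1],
    [[0.1, 0, 0.1], [0, 0, 0], -1],
    [[0.1, 0, 0.1], [0, 0, 0], -1],
    [[0.1, 0, 0.1], [0, 0, 0], -1],
  ],
)

```text
time: 19.62
position: [0.529, 0.1658, 0.067]
tcp_rot: [0.0, 0.999, 0.048, -0.001]
ft_force: [-11.7, -2.2, 9.8]
gripper_width: 0.0197
gripper_force: 22.5
```

drive_tool(
  motion=[
    [[-0.15, 0, -0.05], [0, 0, 0], -1],
    [[-0.15, 0, -0.05], [0, 0, 0], 0],
    [[-0.15, 0, -0.05], [0, 0, 0], 0],
    [[-0.15, 0, -0.05], [0, 0, 0], 0],
    [[-0.15, 0, -2], [0, 0, 0], 0],
    [[-0.15, 0, -4.5], [0, 0, 0], 0],
    [[-0.15, 0, -4.5], [0, 0, 0], -1],
    [[-0.15, 0, -4.5], [0, 0, 0], -1],
    [[-0.15, 0, -4.5], [0, 0, 0], -1],
    [[-0.15, 0, -4.5], [0, 0, 0], -1],
  ],
)

```text
time: 20.45
position: [0.5282, 0.1651, 0.1109]
tcp_rot: [0.0, 0.999, 0.048, -0.0]
ft_force: [-0.2, 0.4, -0.3]
gripper_width: -0.0004
gripper_force: 0.0
```

drive_tool(
  motion=[
    [[0, 0, 0.4], [0, 0, 0], -1],
    [[0, 0, 0.8], [0, 0, 0], -1],
    [[0, 0, 1.1], [0, 0, 0], -1],
    [[0, 0, 1.25], [0, 0, 0], -1],
    [[0, 0, 1.25], [0, 0, 0], -1],
  ],
)

```text
time: 20.87
position: [0.5281, 0.1653, 0.0985]
tcp_rot: [0.0, 0.999, 0.048, -0.001]
ft_force: [0.0, 0.2, 0.5]
gripper_width: 0.0002
gripper_force: 0.0
```

drive_tool(
  motion=[
    [[0, 0, 0.08], [0, 0, 0], -1],
    [[0, 0, 0.16], [0, 0, 0], -1],
    [[0, 0, 0.24], [0, 0, 0], -1],
    [[0, 0, 0.24], [0, 0, 0], -1],
  ],
)

```text
time: 21.2
position: [0.5284, 0.1653, 0.0967]
tcp_rot: [0.0, 0.999, 0.048, 0.0]
ft_force: [-1.2, -0.6, 0.3]
gripper_width: 0.0002
gripper_force: 0.0
```

drive_tool(
  motion=[
    [[0, 0, 0.05], [0, 0, 0], -1],
    [[0, 0, 0.08], [0, 0, 0], -1],
    [[0, 0, 0.08], [0, 0, 0], -1],
    [[0, 0, 0.08], [0, 0, 0], -1],
  ],
)

```text
time: 21.53
position: [0.5286, 0.1654, 0.0961]
tcp_rot: [0.0, 0.999, 0.048, 0.0]
ft_force: [-0.1, -0.6, 0.8]
gripper_width: 0.0005
gripper_force: 0.5
```

drive_tool(
  motion=[
    [[0, 0, 0.05], [0, 0, 0], -1],
    [[0, 0, 0.1], [0, 0, 0], -1],
    [[0, 0, 0.1], [0, 0, 0], -1],
    [[0, 0, 0.1], [0, 0, 0], -1],
  ],
)

```text
time: 21.87
position: [0.5287, 0.1655, 0.0953]
tcp_rot: [-0.0, 0.999, 0.048, 0.0]
ft_force: [0.2, 0.0, 4.0]
gripper_width: -0.0005
gripper_force: 1.9
```

drive_tool(
  motion=[
    [[0, 0, 0.05], [0, 0, 0], -1],
    [[0, 0, 0.08], [0, 0, 0], -1],
    [[0, 0, 0.08], [0, 0, 0], -1],
    [[0, 0, 0.08], [0, 0, 0], -1],
  ],
)

```text
time: 22.2
position: [0.5287, 0.1655, 0.0945]
tcp_rot: [-0.0, 0.999, 0.048, 0.0]
ft_force: [-0.8, -1.1, 6.6]
gripper_width: 0.0003
gripper_force: 3.1
```

drive_tool(
  motion=[
    [[0, 0, 0.05], [0, 0, 0], -1],
    [[0, 0, 0.1], [0, 0, 0], -1],
    [[0, 0, 0.1], [0, 0, 0], -1],
    [[0, 0, 0.1], [0, 0, 0], -1],
  ],
)

```text
time: 22.53
position: [0.5289, 0.1656, 0.0937]
tcp_rot: [-0.0, 0.999, 0.048, 0.001]
ft_force: [0.1, -0.9, 6.8]
gripper_width: -0.0
gripper_force: 3.6
```

drive_tool(
  motion=[
    [[0, 0, -1], [0, 0, 0], -1],
    [[0, 0, -4], [0, 0, 0], -1],
    [[0, 0, -8], [0, 0, 0], -1],
    [[-1, 0, -12], [0, 0, 0], -1],
    [[-2, 0, -15], [0, 0, 0], -1],
    [[-2, 0, -15], [0, 0, 0], -1],
    [[-2, 0, -15], [0, 0, 0], -1],
    [[-2, 0, -15], [0, 0, 0], -1],
  ],
)

```text
time: 23.2
position: [0.5083, 0.163, 0.2428]
tcp_rot: [0.0, 0.999, 0.048, -0.0]
ft_force: [0.0, -0.2, -0.2]
gripper_width: 0.0001
gripper_force: 0.0
```

Run:
```python
from h import *
s=observe(); print(s["position"],s["qvel"].round(3))
i=vision.camera_info("wrist"); a=vision.capture("wrist"); b=vision.capture("scene"); j=vision.camera_info("scene")
def red(a):
    h=cv2.cvtColor(a,cv2.COLOR_BGR2HSV); m=((h[...,0]<8)|(h[...,0]>172))&(h[...,1]>130)&(h[...,2]>80)
    return cv2.connectedComponentsWithStats(m.astype(np.uint8))
c=red(a); k=1+np.argmax(c[2][1:,4]); kw=c[3][k]; print(c[2][k],kw)
th=.0954; ax=np.array([np.cos(th),np.sin(th),0])
axis=np.array([.600,.1715,.0244])
u0,v0=proj(j,axis-ax*.072+[0,0,.043]); c=red(b); k=min(range(1,c[0]),key=lambda q:np.hypot(*(c[3][q]-[u0,v0]))); ks=c[3][k]; print("scene",c[2][k],ks)
for t in(0,.05,.1,.2,.3):
    al=.0625+t; p=axis-ax*(.024+.048*np.cos(al))+[0,0,.040+.048*np.sin(al)]; print(t,np.round(proj(i,p),1),np.round(proj(j,p),1))
u,v=map(int,proj(j,axis+[0,0,.05])); cr=cv2.resize(b[v-40:v+40,u-64:u+64],(640,400),interpolation=cv2.INTER_CUBIC)
cv2.imwrite("pics/f.png",cv2.resize(np.hstack([a,cr]),None,fx=.625,fy=.625))
```

```text
[0.50830219 0.16301303 0.24282204] [-0.007  0.025  0.01   0.013  0.003 -0.003  0.   ]
[306 156  22  15 296] [316.68918919 163.47297297]
scene [277 264   7   8  32] [279.90625 267.09375]
0 [318.  161.9] [278.9 266.5]
0.05 [318.  162.2] [278.8 265.8]
0.1 [318.1 162.3] [278.6 265. ]
0.2 [318.1 162. ] [278.2 263.5]
0.3 [318.1 161.3] [277.5 261.9]
```

View pics/f.png

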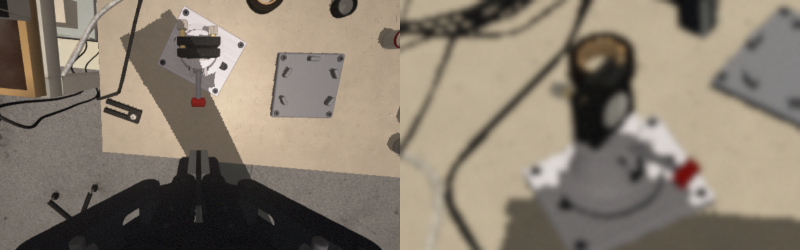

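The picture shows the mount upright on the stud with the handle level: the knob is at scene px (279.9,267.1), where a fully-down handle predicts (278.9,266.5). I'll check the bias against the parked, handle-down start picture.

Run:
```python
from h import *
j=vision.camera_info("scene"); th=.0954; ax=np.array([np.cos(th),np.sin(th),0]); axis=np.array([.5593,-.0195,.010])
for t in(0,.1): 
    al=.0625+t; p=axis-ax*(.024+.048*np.cos(al))+[0,0,.040+.048*np.sin(al)]; print(t,np.round(proj(j,p),1),"start seen 341.9 228.6")
```

```text
0 [341.4 230.9] start seen 341.9 228.6
0.1 [341.3 229.4] start seen 341.9 228.6
```

Run:
```python
from h import *
s=observe(); i=vision.camera_info("wrist"); a=vision.capture("wrist"); cv2.imwrite("pics/w7.png",a)
w6=cv2.imread("pics/w6.png"); w4=cv2.imread("pics/w4.png")
import pickle
i4=pickle.load(open("w4.pkl","rb"))
i6={k:i[k] for k in("fx","fy","cx","cy")}; M=np.array(i["cam_to_world"]).copy(); M[:3,3]+=np.array([.52058,.16303,.24293])-s["position"]; i6["cam_to_world"]=M
for n,im,inf,z in(("w4",w4,i4,.11),("w6",w6,i6,.1244),("w7",a,i,.1244)):
    g=cv2.cvtColor(im,cv2.COLOR_BGR2GRAY)[:,300:335].mean(1)[40:125]; d=np.flatnonzero(g<75)+40
    print(n,d, [onz(inf,317,r,z)[:2].round(4) for r in(d[0],d[-1])])
    h=cv2.cvtColor(im,cv2.COLOR_BGR2HSV); m=((h[...,0]<8)|(h[...,0]>172))&(h[...,1]>130)&(h[...,2]>80)
    c=cv2.connectedComponentsWithStats(m.astype(np.uint8));k=1+np.argmax(c[2][1:,4]);print(onz(inf,*c[3][k],.068 if n=="w7" else z-.018))
```

```text
w4 [ 83  84  85  86  87  88  89  90  91  92  93  94  95  96 100 101 102 103
 104 105 106 107 108 109 110 111 112 113] [array([ 0.567 , -0.0187]), array([ 0.5459, -0.0206])]
[ 0.50877437 -0.02392755  0.092     ]
w6 [ 79  80  81  82  83  84  85  86  87  88  89  90  91  92  93  97  98  99
 100 101 102 103 104 105 106 107 108 109 110 111] [array([0.6077, 0.172 ]), array([0.5865, 0.17  ])]
[0.54876843 0.16733414 0.1064    ]
w7 [58 59 60 61 62 63 64 65 66 67 68 69 70 71 72 73 74 75 76 77 78 79 80 81
 82 83 84 85 86 87 88 89 90 91 92] [array([0.6084, 0.1732]), array([0.5867, 0.1712])]
[0.52685008 0.1655652  0.068     ]
```

```bash
python3 -c "
from h import *
print(order.close_job())"
```

```text
the job is handed in; nothing more can be done
None
```

The job is handed in: the mount rests upright on the stud's flange, released, with its handle pressed down (level in the last picture, angle not read directly); the hand-in call returned no verdict.

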